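# Tip the carton onto its base and push it flush to the taping fence

### The arm

A 7-joint arm with a two-finger parallel gripper is mounted at the origin on a cart in front of the work surface, level with it; the furniture and walls round the work are solid. World frame = base frame: x ahead of the robot, y to its left, z up, the work surface at z = 0. Lengths are in m, angles in rad, forces in N, time in s.
With the tool pointing down it reaches from about 0.35 to 0.9 m from the base axis. Payload 8.1 kg.
Tool frame: the origin (TCP) lies at the very end of the fingers, on their centre line; the grasp point (between the pads) lies 19 mm behind it; z points along the fingers, y is the direction in which the jaws open and shut (so a half turn about z gives the same grasp; the last joint's range is limited). The gripper opens to 92 mm and grips with 3 to 60 N. Pads are 19 mm wide; open, the fingers measure 130 mm over their backs; the gripper's body (75 mm by 190 mm) begins 47 mm behind the grasp point.
Start: joints at [1.188, 0.434, 0.025, 1.573, -0.012, 1.134, -0.075], TCP at [0.173, -0.601, 0.197] pointing down, gripper open.
Joint ranges: [-2.62, 2.62], [-0.44, 2.09], [-1.27, 1.32], [0.08, 2.57], [-1.32, 4.46], [0.12, 2], [-2.74, 2.74]. Speed limits (rad/s): [2.22, 2.22, 3.01, 3.01, 3.14, 3.14, 3.14].

### API

Orientations are given as a rotation vector (axis times angle).
In Python, from cell import observe, get_image, sign_off gives the robot as it stands.
- The arm moves only by the tool arm_command, never from a script. Its argument "deltas" is a list of rows, each an object with "xyz": the shift along the tool's x, y, z in cm, a list of three; "turn": the turn about the tool's z in degrees; "jaw": the closure in counts, from 0 (fully open) to 255 (shut). A call has 1 to 5 rows; each row is the pose to reach, as a shift and turn from the pose measured when the call began, along the tool's axes at that moment; what a row does not reach only later rows make up. A row lasts 1/12 s, in which the tool goes at most 41.7 mm and 7.16 degrees, less where a joint would pass 70% of its speed; a pose out of reach is approached as far as the arm can. A call with a gripper value outside its range is refused whole. The fingers move at their own pace and stop on an object; "force" is the grip in N (left out, the last holds). Time passes only in rows, so rows that repeat a pose let the fingers close. It gives the time, the measured TCP pose, the force and the opening at its end, in the units of the state.
- observe(): the state, without advancing time (a new reading comes with each control period).
- get_image(name): name is "side" or "top" or "wrist"; returns a dict with "frame" (420x560x3 uint8, red, green, blue), "depth" (420x560 float32, m along the optical axis (not along the pixel's ray), 0 where there is no reading), "camera_matrix" (3x3 intrinsics, pixels), "cam_to_world" (4x4, takes a point from camera to world coordinates). Camera axes: x right, y up, looking along -z (the intrinsics and any distortion apply to the point x, -y, -z); pixel columns grow to the right and rows downward; lengths in m; the calibration is good to about 2 mm. A picture is of the moment at which its call begins.
- sign_off(): hands the job in, once; it reports no verdict.
The state is a dict: "clock": time; "joints": joint angles; "dq": joint speeds; "joint_efforts": joint torques, N m; "position": TCP position; "ee_rot": TCP orientation; "force": force on the tool from outside, world axes, zero at the start; "ft_torque": the same for the moment, N m; "width": opening from 0.0 (shut) to 1.0 (fully open).
Only numpy, scipy, OpenCV 4.12 (cv2) and the standard library are available. Lean on these libraries where they do the work, as an engineer would, in place of code of your own. Each camera call takes 0.05 s, during which the arm holds its last target.

### The job

The smaller of the two closed brown cartons has been left standing on its end. Push it over with your fingertips towards the low aluminium fence, so that it lies on its base, then push it along the bench until its leading end is flush against the fence, ready for taping. Do not pick the carton up, and leave everything else where it stands.

Things in the scene. Friction and masses are not known exactly. Their poses are not given: they have to be found in the camera images.
- carton: small closed light brown cardboard carton, 0.08 to 0.14 kg, 54 (own x) x 67 (own y) x 38 (own z) mm. Origin: centre of its base; own z runs from base to top. It starts standing on its -y end (own y up), base towards the fence, 100 to 145 mm from the fence face, up to 0.15 rad out of square. Pushed near the upper edge of its top face towards the fence it tips onto its base, own +y end leading
- carton_middle (a point): middle of the carton
- carton_end (a point): centre of the carton's own +y end face: the upper end at the start, the end that must lie flush against the fence
- fence: low fence of bare aluminium angle bolted to the bench, fixed: upright face 200 mm long, 32 mm high, wall 6 mm, with a flat foot and two bolts behind it. Origin: on the bench directly below the middle of the face; own x runs along the face, own y points out of the face towards the carton, z up
- big_carton: larger brown carton lying flat, 63x89x61 mm, a bystander, loose; origin at the centre of its underside. (Farther back on the bench, left of the work, stands a fixed open box up to 0.19 m high with flaps: pass over it or in front of it)
- roller: black steel roller standing on end, 33 mm in diameter, 38 mm high, a bystander, loose; origin at the centre of its underside
- bush: small bronze bush standing on end, 28 mm in diameter, 26 mm high, a bystander, loose; origin at the centre of its underside
- jar: white jar with a blue lid, 56 mm in diameter, 70 mm high, behind the fence, a bystander, loose; origin at the centre of its underside
- tape_measure: yellow tape measure, 60x70x36 mm, a bystander, loose; origin at the centre of its underside
- nut: steel hexagon nut, 34x30x16 mm, a bystander, loose; origin at the centre of its underside
Not all that is in view belongs to the job. Leave any pink or turquoise look-alike of the carton alone.

How it is judged:
By the outcome, as a careful person would: the job done as asked, in the order asked, and still so for the second after the job is handed in, with the robot touching nothing.
It also fails if it takes over 42 s, if anything falls off the work surface, if the arm or the gripper's body presses on something with over 40 N, if the wrist force passes 120 N, or if a joint passes its speed limit or range.

## Working session

There is one attempt and no reset: what is moved stays moved. The work goes in short steps, Python scripts to look and compute and a tool call to move; the robot and the scene stay as the last step left them, time stands still between calls to the robot, and variables do not carry over. Pictures are saved under pics/ and viewed, and the job is handed in when it is done.

Besides the shell and the picture viewer there is one more tool, called after ">>>" as name(argument=value, ...) on one line, values as JSON. arm_command: Moves the arm, as the interface text tells. Its arguments: {"type":"object","properties":{"deltas":{"type":"array","items":{"type":"object","properties":{"xyz":{"type":"array","items":{"type":"number"}},"turn":{"type":"number"},"jaw":{"type":"number"}}}},"force":{"type":"number"}},"required":["deltas"]}

```bash
mkdir -p pics; ls
cat > h.py <<'E'
import numpy as np, cv2
from cell import observe, get_image
def cap(n,tag):
    g=get_image(n); cv2.imwrite(f'pics/{tag}.png',cv2.cvtColor(g['frame'],cv2.COLOR_RGB2BGR)); np.savez(f'{tag}.npz',**g); return g
def pts(g):
    K=g['camera_matrix'];d=g['depth'];v,u=np.mgrid[:d.shape[0],:d.shape[1]]
    x=(u-K[0,2])/K[0,0]*d;y=(v-K[1,2])/K[1,1]*d
    P=np.stack([x,-y,-d,np.ones_like(d)],-1)@g['cam_to_world'].T
    return P[...,:3]
E
python3 - <<'E'
from h import *
for n in ['side','top','wrist']:
    g=cap(n,n+'0'); print(n,g['camera_matrix'].round(1).tolist(),g['cam_to_world'].round(3).tolist(),[k for k in g])
print(observe())
E
```

```text
pics
side [[413.6, 0.0, 278.4], [0.0, 413.6, 209.8], [0.0, 0.0, 1.0]] [[0.942, 0.144, -0.303, 0.193], [-0.336, 0.388, -0.858, -1.232], [-0.006, 0.91, 0.414, 0.541], [0.0, 0.0, 0.0, 1.0]] ['frame', 'depth', 'camera_matrix', 'cam_to_world']
top [[513.2, 0.0, 288.9], [0.0, 513.2, 208.3], [0.0, 0.0, 1.0]] [[-0.002, 0.99, -0.138, 0.366], [-1.0, -0.001, 0.009, -0.243], [0.009, 0.138, 0.99, 1.488], [0.0, 0.0, 0.0, 1.0]] ['frame', 'depth', 'camera_matrix', 'cam_to_world']
wrist [[308.8, 0.0, 284.9], [0.0, 308.8, 206.4], [0.0, 0.0, 1.0]] [[0.276, 0.916, 0.29, 0.252], [-0.961, 0.264, 0.082, -0.577], [-0.002, -0.301, 0.954, 0.385], [0.0, 0.0, 0.0, 1.0]] ['frame', 'depth', 'camera_matrix', 'cam_to_world']
{'clock': 0.15, 'joints': array([ 1.18843772,  0.43505552,  0.02498573,  1.57386733, -0.0115989 ,
        1.13399915, -0.07511327]), 'dq': array([-0.00189584, -0.00203165, -0.00135156, -0.00389071, -0.00111836,
       -0.00129297, -0.00012073]), 'joint_efforts': array([ 1.88273807e-03, -6.68256354e+01,  9.86536033e-01, -3.14694500e+01,
       -6.02803845e-02,  3.93638166e-02,  9.79077367e-05]), 'position': array([ 0.17240821, -0.60031896,  0.19613805]), 'ee_rot': array([-3.10978811e+00, -4.37708942e-01,  4.35794339e-04]), 'force': array([-1.04346494,  0.22071333, -0.45056452]), 'ft_torque': array([ 0.07857099, -0.02847819, -0.04394916]), 'width': 0.9973845583581123}
```

View pics/top0.png

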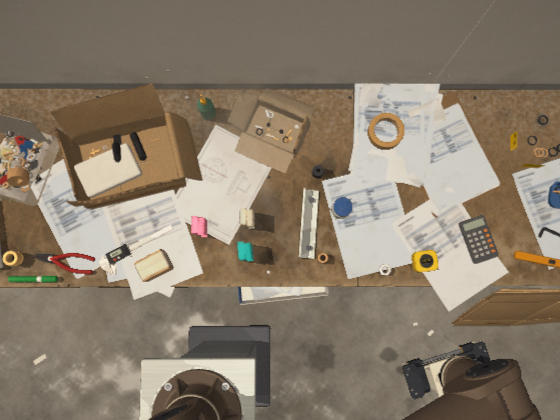

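View pics/side0.png

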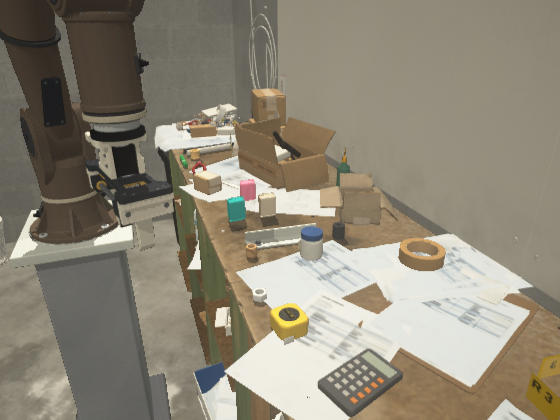

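View pics/wrist0.png

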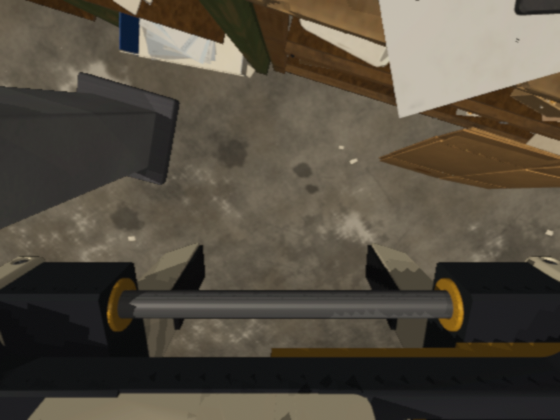

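Candidates for the carton in the top view are the light brown one at (247,218), the pink one at (199,226), the turquoise one at (245,251) and the big brown one at (153,265). I choose the light brown one at (247,218), left of the fence at (309,224), and will check it in a close crop.

Run:
```python
from h import *
t=cv2.imread('pics/top0.png'); s=cv2.imread('pics/side0.png')
a=cv2.resize(t[180:275,185:340],None,fx=5,fy=5,interpolation=cv2.INTER_CUBIC)
b=cv2.resize(s[165:265,210:340],None,fx=6,fy=6,interpolation=cv2.INTER_CUBIC)
cv2.imwrite('pics/ct.png',a);cv2.imwrite('pics/cs.png',b)
```

```text
(no output)
```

View pics/ct.png

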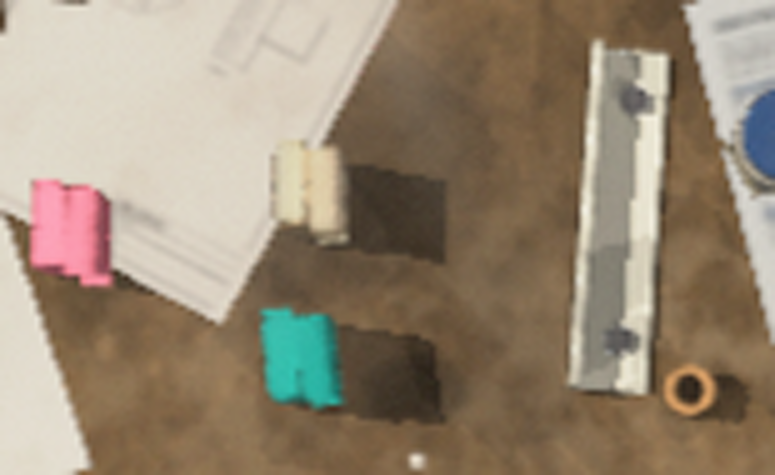

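View pics/cs.png

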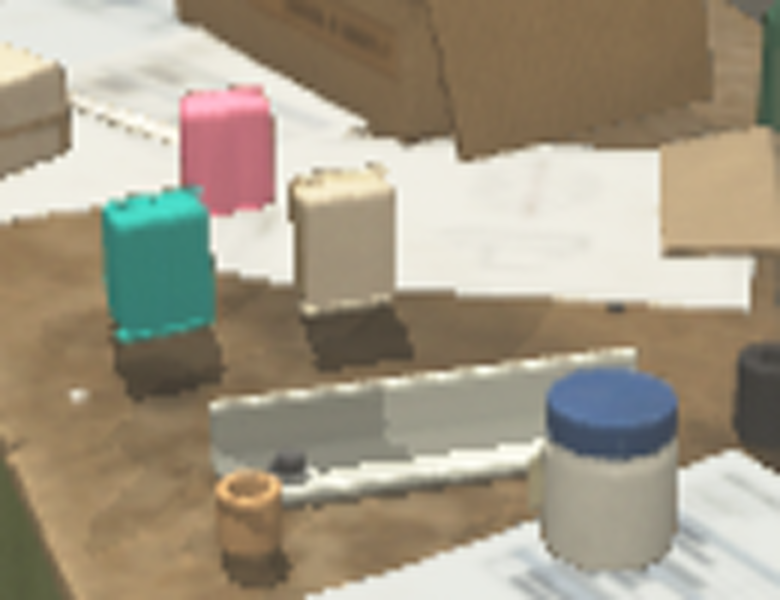

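Run:
```python
from h import *
g=dict(np.load('top0.npz'));P=pts(g)
z=P[...,2]
def box(r0,r1,c0,c1,zlo,zhi,name):
    m=np.zeros(z.shape,bool);m[r0:r1,c0:c1]=1
    m&=(z>zlo)&(z<zhi)
    q=P[m]; 
    if len(q)<5: print(name,len(q));return
    r=cv2.minAreaRect(q[:,:2].astype(np.float32)*1000)
    print(name,len(q),'z',np.median(q[:,2]).round(4),np.array(r[0]).round(1),np.array(r[1]).round(1),round(r[2],2))
box(200,240,232,268,.055,.09,'carton')
box(235,270,232,262,.02,.2,'turq')
box(210,240,185,215,.02,.2,'pink')
box(180,265,290,325,.024,.045,'fence')
box(180,265,290,325,-.01,.02,'fence low')
box(250,267,313,330,.015,.045,'bush')
box(160,180,308,330,.02,.06,'roller')
box(190,220,325,358,.055,.09,'jar')
box(240,290,130,180,.04,.09,'big')
print(np.round(z[215:230:3,290:325:2]*1000).astype(int))
print(np.round(z[200:240:3,232:276:2]*1000).astype(int))
```

```text
carton 232 z 0.0648 [ 540.6 -135.5] [37.3 52. ] 89.68
turq 258 z 0.0648 [ 446.4 -132.3] [52.1 37.6] 7.0
pink 281 z 0.0641 [517.3  -1.8] [38.5 52.4] 89.0
fence 173 z 0.0316 [ 522.1 -320.9] [212.6  71.1] 0.12
fence low 2776 z 0.0017 [ 535.2 -311. ] [100.7 248.1] 89.86
bush 51 z 0.0262 [ 428.6 -350.8] [26.  26.6] 45.82
roller 105 z 0.0372 [ 679. -340.] [31.8 32.8] 86.72
jar 303 z 0.0703 [ 569.5 -405.4] [51.  54.5] 87.37
big 717 z 0.0598 [407.7 123.8] [61.5 87.6] 28.04
[[ 7  1  2  1  2 -2 32  9  4  4  1  0  5  5 -4  1 -3 -5]
 [-1  1 -1  2 -5 -5 34  9 11 10  8  3 12  4  4  4 -1  0]
 [ 4  1  3 -1  1 -2 33 11  4  3  6  1  5  1  0 -2 -5  0]
 [-1 -3 -6  0 -3  1 30  3  9 -1 10 10 11  1 -3 -4  1 -1]
 [-1 -4  2 -1  3  4 33  5 10  2  6  5 10 -3  1 -8  2 -3]]
[[   1   -3    1   -1    2    2    4   -2    3    7    1   -3   -2    3
     3   -3   -3    1    8   -3   -1   -2]
 [  -6    3   -1    9    2    5    2    1    4   -3   -2    0   -2   -1
    -1    0    0    1   -1   -3    2   -1]
 [   0    7   -1    1    6   -1    4    2    2   -4   -3    1    1   -3
    -1   -4   -5   -6   -1   -4   -2    6]
[... 566 characters left out ...]
  7   -2]
 [   5    6    6 1488   58   67   62   67   70   63   64    0    2    1
     2   -2   -2    0    0    1    3    1]
 [   2    1    4    5    2    5   10   14   17   19    1    2    1   -1
     5   -4    0    2    1    0   -2   -1]
 [   7    9    1   -1    3    6   -4   -3    0   -5   -3    2   -1    1
     2    2    0    6   -2   -4   -2    1]
 [  -2    5   -5    4    0   -2   -1   -3   -4   -1    4    1    3    1
     6   -1   -3   -4   -4   -4    1    3]
 [   6   -3    0    0    0   -4    2    5    3    2   -3   -3    2    3
    -1    0   -1   -4    2    3   -3    6]
 [  -1    0   -2   -4   -1   -2   -2    4    4    4   -5   -4    2   -1
     1    1   -4    9   -1    1   -3   -2]]
```

Top and side crops both show the light brown carton standing on end, with its top face towards +y (left) and its base towards the fence. It is clear of the pink and turquoise look-alikes. Next I measure angles, and how close the open box's flaps come.

```bash
cat >> h.py <<'E'
def cast(g,uv,z):
    K=g['camera_matrix'];T=g['cam_to_world'];uv=np.asarray(uv,float).reshape(-1,2)
    d=np.c_[(uv[:,0]-K[0,2])/K[0,0],-(uv[:,1]-K[1,2])/K[1,1],-np.ones(len(uv))]@T[:3,:3].T
    o=T[:3,3];return o+d*((z-o[2])/d[:,2])[:,None]
E
python3 - <<'E'
from h import *
g=dict(np.load('top0.npz'));P=pts(g);z=P[...,2]
# fence: left edge of wall per row via gray gradient subpixel
gray=cv2.cvtColor(g['frame'],cv2.COLOR_RGB2GRAY).astype(float)
E=[]
for r in range(192,256,2):
    gr=np.diff(cv2.GaussianBlur(gray,(3,3),0)[r,292:312]); i=int(np.argmax(gr))
    E.append((292+i+.5,r))
W=cast(g,E,.032)[:,:2]
vx,vy,x0,y0=cv2.fitLine((W*1000).astype(np.float32),cv2.DIST_HUBER,0,.01,.01).ravel()
print('fence dir',vx,vy,'pt',x0,y0,'ang from x deg',np.degrees(np.arctan(vy/vx)))
print(W[::5].round(4).tolist())
# fence ends
for c in (304,302): print(gray[183:196,c].astype(int),gray[250:265,c-2].astype(int))
q=P[180:265,296:309][(z[180:265,296:309]>.022)]; print('top pts',np.median(q,0),q.min(0),q.max(0))
l=cv2.fitLine((q[:,:2]*1000).astype(np.float32),cv2.DIST_HUBER,0,.01,.01).ravel();print(l)
# carton mask
m=((z>.05)&(z<.09)); M=np.zeros(z.shape,np.uint8);M[200:240,232:268]=m[200:240,232:268]
n,lab,st,_=cv2.connectedComponentsWithStats(M);k=1+np.argmax(st[1:,4]);ys,xs=np.where(lab==k)
for nm,f in (('left',1),('right',-1)):
    e=[(xs[ys==r].min()-.5 if f>0 else xs[ys==r].max()+.5,r) for r in range(ys.min()+2,ys.max()-1)]
    w=cast(g,e,.067)[:,:2]*1000;l=cv2.fitLine(w.astype(np.float32),cv2.DIST_HUBER,0,.01,.01).ravel();print(nm,l.round(2),np.degrees(np.arctan(l[1]/l[0])))
for nm,f in (('far',1),('near',-1)):
    e=[(c,ys[xs==c].min()-.5 if f>0 else ys[xs==c].max()+.5) for c in range(xs.min()+1,xs.max())]
    w=cast(g,e,.067)[:,:2]*1000;l=cv2.fitLine(w.astype(np.float32),cv2.DIST_HUBER,0,.01,.01).ravel();print(nm,l.round(2),np.degrees(np.arctan(-l[0]/l[1])))
for h in (.08,.11,.15): 
    q=P[(z>h)&(z<.3)&(P[...,0]>.3)&(P[...,1]>-.5)]; s=q[(q[:,0]<.75)];print(h,len(s),s[:,1].min() if len(s) else '', s[:,0].min() if len(s) else '')
E
```

```text
fence dir 0.99711484 -0.075907975 pt 528.68134 -290.27206 ang from x deg -4.353394
[[0.6165, -0.2965], [0.5873, -0.2935], [0.5584, -0.2933], [0.5296, -0.2903], [0.501, -0.2873], [0.4725, -0.3156], [0.4442, -0.2842]]
[105 104 101 101 124 185 212 225 221 224 229 228 223] [124 129 129 130 133 153 154 142  68  95  97  99 103 105 109]
[ 99  99  98 100 102  93  89  92  88  89  84  85  86] [217 209 204 196 187 184 171 121  96 100 103 103  97  98 102]
top pts [ 0.52517937 -0.29182304  0.03225246] [ 0.36562973 -0.30102682  0.02404859] [ 0.62837296 -0.24348976  1.48768738]
[ 9.9690282e-01 -7.8643419e-02  5.2870374e+02 -2.9311163e+02]
left [ 1.0000e+00  1.0000e-02  5.3960e+02 -1.1646e+02] 0.6573564
right [ 1.0000e+00  1.0000e-02  5.3675e+02 -1.5547e+02] 0.44141272
far [ 2.1000e-01  9.8000e-01  5.6404e+02 -1.3544e+02] -11.954228
near [ 5.0000e-02  1.0000e+00  5.1576e+02 -1.3424e+02] -2.919753
0.08 4336 -0.27966397661157794 0.5598825314035942
0.11 1269 0.04400840975338824 0.5598825314035942
0.15 719 0.04400840975338824 0.5598825314035942
```

```bash
cat >> h.py <<'E'
from scipy.spatial.transform import Rotation as Ro
def go(x,y,z,ang):
    """target TCP m, tool-x heading deg -> delta in tool axes cm, turn deg"""
    s=observe();R=Ro.from_rotvec(s['ee_rot']).as_matrix();d=R.T@(np.array([x,y,z])-s['position'])*100
    a=np.degrees(np.arctan2(R[1,0],R[0,0]));t=-((ang-a+180)%360-180)
    print('t',s['clock'],'pos',s['position'].round(4),'head',a.round(2),'tilt',np.degrees(np.arccos(-R[2,2])).round(2),'F',s['force'].round(1),'w',round(s['width'],3),'| delta',d.round(2),'turn',t.round(1))
E
python3 -c "
from h import *
go(.54,-.082,.2,90)"
```

```text
t 0.15 pos [ 0.1724 -0.6003  0.1961] head 16.02 tilt 0.07 F [-1.   0.2 -0.5] w 0.997 | delta [ 49.64 -39.67  -0.35] turn -74.0
```

>>> arm_command(deltas=[{"xyz": [2.8,-2.2,0],"turn": -5,"jaw": 226},{"xyz": [5.6,-4.4,0],"turn": -10,"jaw": 226},{"xyz": [8.4,-6.6,0],"turn": -15,"jaw": 226},{"xyz": [11.2,-8.8,0],"turn": -20,"jaw": 226},{"xyz": [14,-11,0],"turn": -25,"jaw": 226}], force=20)

```text
clock: 0.57
position: [0.2772, -0.4543, 0.1961]
ee_rot: [-2.939, -1.107, 0.0]
force: [1.3, -1.0, 0.7]
width: 0.682
```

```bash
python3 -c "
from h import *
go(.54,-.082,.2,90)"
```

```text
t 0.5667 pos [ 0.2772 -0.4543  0.1961] head 41.27 tilt 0.08 F [ 1.3 -1.   0.7] w 0.682 | delta [ 44.31 -10.65  -0.36] turn -48.7
```

>>> arm_command(deltas=[{"xyz": [3.6,-0.9,0],"turn": -5,"jaw": 226},{"xyz": [7.2,-1.8,0],"turn": -10,"jaw": 226},{"xyz": [10.8,-2.6,0],"turn": -15,"jaw": 226},{"xyz": [14.4,-3.5,0],"turn": -20,"jaw": 226},{"xyz": [18,-4.3,0],"turn": -25,"jaw": 226}])

```text
clock: 0.98
position: [0.3846, -0.3016, 0.1962]
ee_rot: [-2.626, -1.722, 0.0]
force: [-0.2, -1.3, 0.8]
width: 0.322
```

```bash
python3 -c "
from h import *
go(.54,-.082,.2,90)"
```

```text
t 0.9833 pos [ 0.3846 -0.3016  0.1962] head 66.51 tilt 0.08 F [-0.2 -1.3  0.8] w 0.322 | delta [26.33  5.5  -0.37] turn -23.5
```

>>> arm_command(deltas=[{"xyz": [3.6,0.8,0],"turn": -5,"jaw": 226},{"xyz": [7.2,1.6,0],"turn": -10,"jaw": 226},{"xyz": [10.8,2.4,0],"turn": -15,"jaw": 226},{"xyz": [14.4,3.2,0],"turn": -19,"jaw": 226},{"xyz": [18,4,0],"turn": -23.5,"jaw": 226}])

```text
clock: 1.4
position: [0.4937, -0.1509, 0.1963]
ee_rot: [-2.217, -2.224, -0.0]
force: [0.2, -0.4, -0.1]
width: 0.117
```

```bash
python3 -c "
from h import *
go(.54,-.08,.2,90)"
```

```text
t 1.4 pos [ 0.4937 -0.1509  0.1963] head 90.18 tilt 0.08 F [ 0.2 -0.4 -0.1] w 0.117 | delta [ 7.08  4.66 -0.37] turn 0.2
```

>>> arm_command(deltas=[{"xyz": [3,2,0],"turn": 0,"jaw": 226},{"xyz": [5.5,3.6,0],"turn": 0,"jaw": 226},{"xyz": [7.1,4.7,1],"turn": 0,"jaw": 226},{"xyz": [7.1,4.7,3],"turn": 0,"jaw": 226},{"xyz": [7.1,4.7,3],"turn": 0,"jaw": 226}])

```text
clock: 1.82
position: [0.5388, -0.0782, 0.1633]
ee_rot: [-2.211, -2.224, 0.004]
force: [-1.5, -0.8, -0.9]
width: 0.113
```

```bash
python3 -c "
from h import *
go(.54,-.08,.054,90);cap('wrist','wrist1');cap('top','top1');cap('side','side1')"
```

```text
t 1.8167 pos [ 0.5388 -0.0782  0.1633] head 90.34 tilt 0.34 F [-1.5 -0.8 -0.9] w 0.113 | delta [-0.2   0.18 10.92] turn 0.3
```

View pics/wrist1.png

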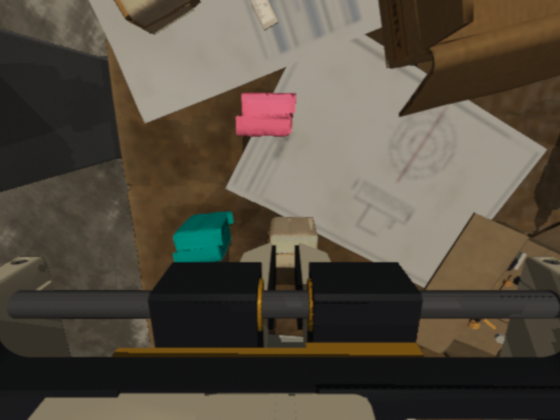

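View pics/side1.png

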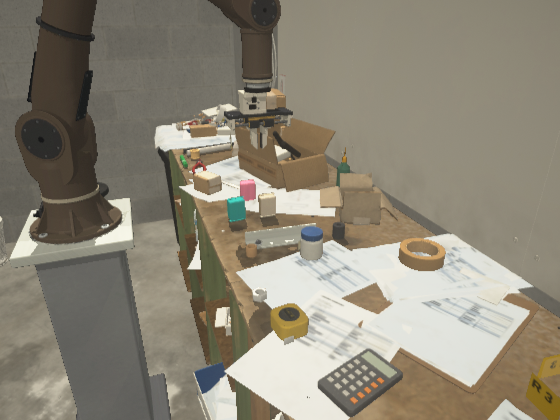

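Run:
```python
from h import *
g=dict(np.load('wrist1.npz'));T=g['cam_to_world'];K=g['camera_matrix']
print(T.round(3))
def pj(p):
    c=np.linalg.inv(T)@np.r_[p,1];return K[0,2]+K[0,0]*c[0]/-c[2],K[1,2]+K[1,1]*(-c[1])/-c[2]
print('tcp',pj([.5388,-.0782,.1633]),'carton edge',pj([.54,-.116,.067]),pj([.54,-.116,0]))
P=pts(g);
for r,c in [(222,293),(230,293),(238,293),(245,293),(252,285),(110,268)]:print(r,c,P[r,c].round(3))
t=cv2.imread('pics/wrist1.png');cv2.imwrite('pics/cw1.png',cv2.resize(t[195:300,220:370],None,fx=5,fy=5,interpolation=cv2.INTER_CUBIC))
```

```text
[[ 1.    -0.007  0.003  0.54 ]
 [ 0.006  0.954  0.299  0.004]
 [-0.005 -0.299  0.954  0.352]
 [ 0.     0.     0.     1.   ]]
tcp (np.float64(283.4987473109523), np.float64(239.29499892453143)) carton edge (np.float64(285.4461391689507), np.float64(235.5333620086311)) (np.float64(285.6420891578681), np.float64(213.87586436572508))
222 293 [ 0.548 -0.116  0.029]
230 293 [ 0.548 -0.116  0.053]
238 293 [ 0.548 -0.12   0.064]
245 293 [ 0.548 -0.126  0.068]
252 285 [ 0.54  -0.133  0.069]
110 268 [0.524 0.003 0.068]
```

View pics/cw1.png

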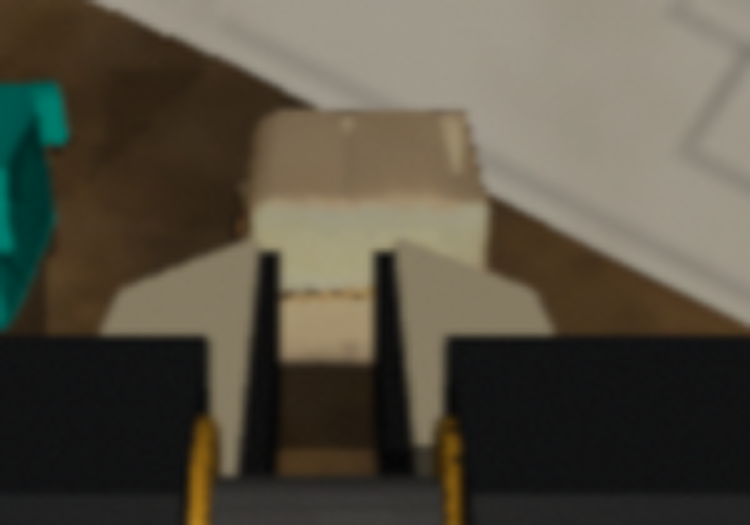

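Run:
```python
from h import *
g=dict(np.load('wrist1.npz'));P=pts(g)
Q=P[200:262,255:330].reshape(-1,3); 
for lo,hi in [(.01,.025),(.025,.04),(.04,.055),(.06,.075)]:
    q=Q[(Q[:,2]>lo)&(Q[:,2]<hi)&(Q[:,1]<-.1)];print('wrist',lo,len(q),np.percentile(q,[1,50,99],axis=0).round(4).tolist())
q=Q[(Q[:,2]>.012)&(Q[:,2]<.05)&(abs(Q[:,1]+.116)<.008)&(abs(Q[:,0]-.545)<.03)];l=cv2.fitLine((q[:,:2]*1000).astype(np.float32),cv2.DIST_HUBER,0,.01,.01).ravel();print('face line',l,np.degrees(np.arctan(l[1]/l[0])))
for n in ('side0','side1','top0'):
    g=dict(np.load(n+'.npz'));P=pts(g);Q=P.reshape(-1,3)
    q=Q[(Q[:,2]>.045)&(Q[:,2]<.08)&(abs(Q[:,0]-.545)<.05)&(abs(Q[:,1]+.136)<.035)];print(n,len(q),np.percentile(q,[1,50,99],axis=0).round(4).tolist())
    q=Q[(Q[:,2]>.02)&(Q[:,2]<.05)&(abs(Q[:,0]-.545)<.035)&(abs(Q[:,1]+.154)<.008)]
    if len(q)>30:
        l=cv2.fitLine((q[:,:2]*1000).astype(np.float32),cv2.DIST_HUBER,0,.01,.01).ravel();print('base line',len(q),l,np.degrees(np.arctan(l[1]/l[0])))
```

```text
wrist 0.01 169 [[0.522, -0.1197, 0.0102], [0.5463, -0.1163, 0.0177], [0.571, -0.1154, 0.0247]]
wrist 0.025 213 [[0.5218, -0.1195, 0.025], [0.5461, -0.1161, 0.0323], [0.5709, -0.1151, 0.0396]]
wrist 0.04 253 [[0.522, -0.1196, 0.0401], [0.5468, -0.1161, 0.0477], [0.5709, -0.1149, 0.0548]]
wrist 0.06 863 [[0.5222, -0.1446, 0.0604], [0.5426, -0.1235, 0.0657], [0.5708, -0.1158, 0.0682]]
face line [ 9.9999970e-01  8.0239837e-04  5.4761005e+02 -1.1615304e+02] 0.045974042
side0 191 [[0.5184, -0.1563, 0.0461], [0.5393, -0.1501, 0.0629], [0.5654, -0.1185, 0.0697]]
base line 140 [ 9.9977666e-01  2.1132810e-02  5.4170477e+02 -1.5277280e+02] 1.2109108
side1 194 [[0.5185, -0.1569, 0.0453], [0.5387, -0.1499, 0.0621], [0.5657, -0.1196, 0.0699]]
base line 136 [ 9.9860531e-01  5.2796341e-02  5.4188617e+02 -1.5310776e+02] 3.0264146
top0 239 [[0.5157, -0.154, 0.0489], [0.5395, -0.1353, 0.0647], [0.5657, -0.1172, 0.0724]]
```

Three views agree on x ≈ 0.543, the face towards me at y = −0.116, and about 0° yaw. Descending behind it.

>>> arm_command(deltas=[{"xyz": [0,0.4,3],"turn": 0,"jaw": 226},{"xyz": [0,0.4,6],"turn": 0,"jaw": 226},{"xyz": [0,0.4,9],"turn": 0,"jaw": 226},{"xyz": [0,0.4,10.9],"turn": 0,"jaw": 226},{"xyz": [0,0.4,10.9],"turn": 0,"jaw": 226}])

```text
clock: 2.38
position: [0.5413, -0.0818, 0.055]
ee_rot: [-2.217, -2.218, 0.007]
force: [-0.3, 0.3, -0.3]
width: 0.114
```

>>> arm_command(deltas=[{"xyz": [-0.7,0,0],"turn": 0,"jaw": 226},{"xyz": [-1.4,0,0],"turn": 0,"jaw": 226},{"xyz": [-2.1,0,0],"turn": 0,"jaw": 226},{"xyz": [-2.8,0,0],"turn": 0,"jaw": 226},{"xyz": [-3.2,0,0],"turn": 0,"jaw": 226}])

```text
clock: 2.8
position: [0.542, -0.1159, 0.0561]
ee_rot: [-2.221, -2.217, 0.006]
force: [-0.7, -0.9, 0.5]
width: 0.111
```

Run:
```python
from h import *
go(.543,-.13,.054,90)
a=cap('side','side2');b=cap('wrist','wrist2')
s=cv2.imread('pics/side2.png')[150:270,190:350];w=cv2.imread('pics/wrist2.png')[190:300,215:365]
cv2.imwrite('pics/c2.png',np.hstack([cv2.resize(s,(400,300)),cv2.resize(w,(400,300))]))
```

```text
t 2.8 pos [ 0.542  -0.1159  0.0561] head 89.91 tilt 0.28 F [-0.7 -0.9  0.5] w 0.111 | delta [-1.41  0.1   0.21] turn -0.1
```

View pics/c2.png

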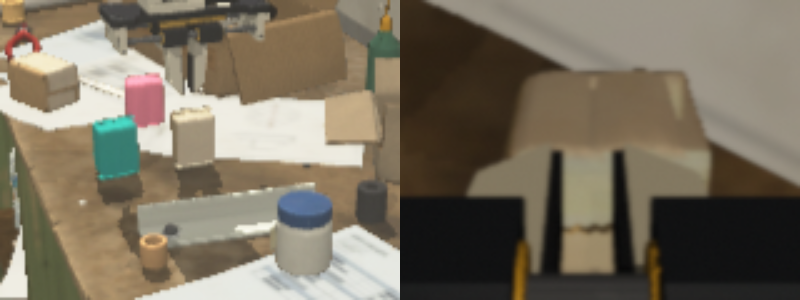

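Run:
```python
from h import *
s=observe();p=s['position']
for n in('side2','wrist2','side0'):
    g=dict(np.load(n+'.npz'));T=g['cam_to_world'];K=g['camera_matrix']
    for q in (p,[.543,-.135,.067]):
        c=np.linalg.inv(T)@np.r_[q,1];print(n,(K[0,2]+K[0,0]*c[0]/-c[2]).round(1),(K[1,2]+K[1,1]*c[1]/c[2]).round(1))
g=dict(np.load('side2.npz'));P=pts(g);print(g['depth'].shape)
for r,c in[(183,263),(180,270),(185,266),(190,266),(195,266),(205,267)]:print(r,c,P[r,c].round(3))
g=dict(np.load('wrist2.npz'));P=pts(g)
for r,c in[(225,285),(235,285),(245,285),(245,270),(252,262),(252,275)]:print(r,c,P[r,c].round(3))
print(s['clock'])
```

```text
side2 264.2 196.1
side2 266.5 194.8
wrist2 283.4 237.8
wrist2 285.4 272.8
side0 264.2 196.1
side0 266.5 194.8
(420, 560)
183 263 [ 0.536 -0.124  0.102]
180 270 [ 0.557 -0.128  0.11 ]
185 266 [ 0.546 -0.123  0.094]
190 266 [0.601 0.051 0.005]
195 266 [ 0.54  -0.138  0.068]
205 267 [ 0.537 -0.155  0.043]
225 285 [ 0.543 -0.116  0.03 ]
235 285 [ 0.543 -0.117  0.048]
245 285 [ 0.543 -0.117  0.064]
245 270 [ 0.535 -0.105  0.09 ]
252 262 [ 0.531 -0.105  0.098]
252 275 [ 0.537 -0.109  0.091]
2.9
```

View pics/side2.png

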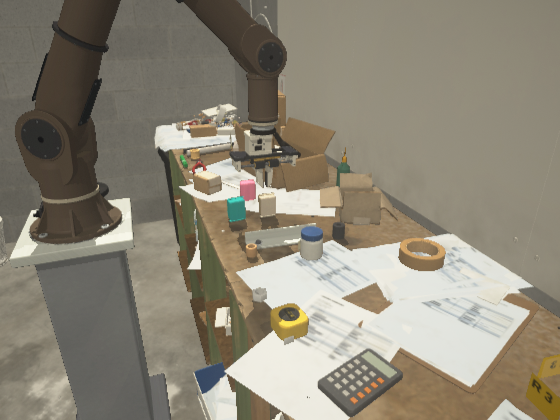

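Run:
```python
from h import *
print(observe()['position'], observe()['joints'].round(3))
g=dict(np.load('side2.npz'));P=pts(g)
for r in range(176,198): print(r,[tuple((P[r,c]*1000).round().astype(int)) for c in (258,261,264,267,270)])
g=dict(np.load('side1.npz'));P=pts(g);Q=P.reshape(-1,3)
for n,tz in(('side1',.163),('side2',.056)):
    g=dict(np.load(n+'.npz'));P=pts(g);Q=P.reshape(-1,3);y=-.078 if n=='side1' else -.116
    q=Q[(abs(Q[:,0]-.54)<.035)&(abs(Q[:,1]-y)<.02)&(Q[:,2]>.075)];print(n,tz,q[:,2].min() , np.percentile(q[:,2],[0,2,5,10]))
s=cv2.imread('pics/side2.png')[140:230,220:320];cv2.imwrite('pics/c2b.png',cv2.resize(s,None,fx=6,fy=6,interpolation=cv2.INTER_CUBIC))
```

```text
[ 0.54162848 -0.11536887  0.05558167] [ 0.426  0.525 -0.434  1.871  0.294  0.815 -0.163]
176 [(np.int64(521), np.int64(-126), np.int64(127)), (np.int64(530), np.int64(-125), np.int64(125)), (np.int64(619), np.int64(128), np.int64(29)), (np.int64(549), np.int64(-125), np.int64(123)), (np.int64(558), np.int64(-127), np.int64(122))]
177 [(np.int64(521), np.int64(-124), np.int64(123)), (np.int64(530), np.int64(-125), np.int64(122)), (np.int64(617), np.int64(123), np.int64(27)), (np.int64(549), np.int64(-123), np.int64(119)), (np.int64(556), np.int64(-131), np.int64(121))]
178 [(np.int64(520), np.int64(-126), np.int64(121)), (np.int64(530), np.int64(-126), np.int64(119)), (np.int64(619), np.int64(131), np.int64(20)), (np.int64(549), np.int64(-124), np.int64(116)), (np.int64(559), np.int64(-122), np.int64(114))]
179 [(np.int64(520), np.int64(-126), np.int64(118)), (np.int64(531), np.int64(-122), np.int64(115)), (np.int64(619), np.int64(131), np.int64(16)), (np.int64(549), np.int64(-123), np.int64(113)), (np.int64(559), np.int64(-123), np.int64(111))]
180 [(np.int64(520), np.int64(-128), np
[... 3627 characters left out ...]
), np.int64(67)), (np.int64(551), np.int64(-145), np.int64(69))]
196 [(np.int64(520), np.int64(-121), np.int64(61)), (np.int64(522), np.int64(-147), np.int64(71)), (np.int64(532), np.int64(-146), np.int64(69)), (np.int64(539), np.int64(-151), np.int64(70)), (np.int64(549), np.int64(-150), np.int64(68))]
197 [(np.int64(520), np.int64(-123), np.int64(59)), (np.int64(522), np.int64(-148), np.int64(68)), (np.int64(531), np.int64(-147), np.int64(67)), (np.int64(539), np.int64(-151), np.int64(67)), (np.int64(548), np.int64(-152), np.int64(66))]
side1 0.163 0.19868384049791732 [0.19868384 0.2044036  0.20831327 0.21491311]
side2 0.056 0.08930517718443609 [0.08930518 0.0952537  0.10112158 0.10860203]
```

View pics/c2b.png

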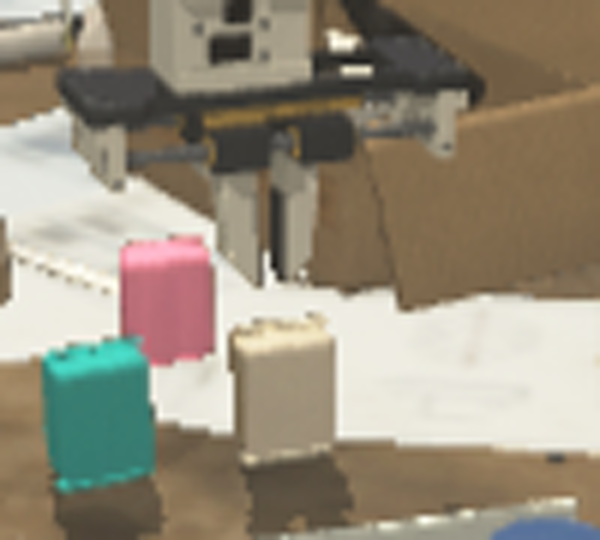

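The side view shows the real finger ends at z ≈ 0.088 (row 186), with the carton top at 0.067 (row 194), while the reported TCP is at 0.056. The fingers end about 33 mm higher than reported, which also explains why nothing was touched. I'll correct for that: back off, go 34 mm lower, and check again.

>>> arm_command(deltas=[{"xyz": [1.7,0.1,0],"turn": 0,"jaw": 226},{"xyz": [3.2,0.1,0],"turn": 0,"jaw": 226},{"xyz": [3.2,0.1,1.7],"turn": 0,"jaw": 226},{"xyz": [3.2,0.1,3.4],"turn": 0,"jaw": 226},{"xyz": [3.2,0.1,3.4],"turn": 0,"jaw": 226}])

```text
clock: 3.32
position: [0.5407, -0.0827, 0.0194]
ee_rot: [-2.217, -2.216, 0.01]
force: [-0.9, -0.5, -0.6]
width: 0.115
```

Run:
```python
from h import *
go(.543,-.13,.020,90)
cap('side','side3');b=cap('wrist','wrist3')
s=cv2.imread('pics/side3.png')[150:270,190:350];w=cv2.imread('pics/wrist3.png')[190:300,215:365]
cv2.imwrite('pics/c3.png',np.hstack([cv2.resize(s,(400,300)),cv2.resize(w,(400,300))]))
P=pts(b)
for r in (246,250,254,258,262,266): print(r,[tuple(int(v) for v in P[r,c]*1000) for c in (240,255,265,275,285,300,310,320)])
```

```text
t 3.3167 pos [ 0.5407 -0.0827  0.0194] head 89.96 tilt 0.54 F [-0.9 -0.5 -0.6] w 0.115 | delta [-4.73  0.23 -0.06] turn -0.0
246 [(509, -95, 3), (520, -96, 2), (531, -71, 55), (536, -72, 52), (542, -95, 3), (550, -71, 56), (560, -95, 3), (567, -96, 2)]
250 [(509, -99, 3), (526, -71, 60), (531, -71, 61), (536, -74, 54), (542, -99, 3), (550, -71, 60), (555, -71, 61), (567, -99, 3)]
254 [(509, -101, 4), (527, -71, 66), (532, -70, 66), (536, -76, 54), (542, -102, 3), (550, -71, 65), (555, -71, 65), (560, -71, 66)]
258 [(507, -108, -1), (527, -71, 70), (532, -71, 70), (537, -78, 56), (542, -105, 3), (550, -71, 69), (555, -71, 69), (560, -72, 68)]
262 [(529, -45, 123), (533, -45, 122), (532, -71, 73), (537, -80, 57), (542, -108, 3), (549, -71, 73), (550, -45, 122), (553, -45, 123)]
266 [(529, -46, 124), (533, -46, 124), (533, -70, 79), (536, -83, 57), (542, -112, 2), (549, -72, 76), (550, -46, 124), (553, -45, 125)]
```

View pics/c3.png

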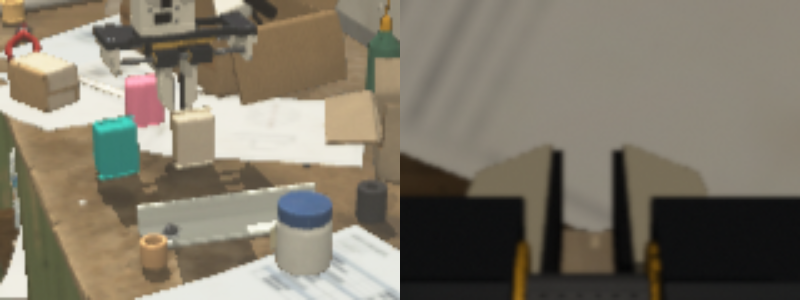

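Wrist depth now puts the finger ends at z ≈ 0.053, behind the carton's upper part. Tipping slowly.

>>> arm_command(deltas=[{"xyz": [-1.2,0.2,0],"turn": 0,"jaw": 226},{"xyz": [-2.0,0.2,0],"turn": 0,"jaw": 226},{"xyz": [-2.4,0.2,0],"turn": 0,"jaw": 226},{"xyz": [-2.8,0.2,0],"turn": 0,"jaw": 226},{"xyz": [-3.2,0.2,0],"turn": 0,"jaw": 226}])

```text
clock: 3.83
position: [0.5443, -0.1159, 0.022]
ee_rot: [-2.221, -2.216, 0.007]
force: [-0.9, -0.0, 0.6]
width: 0.113
```

Run:
```python
from h import *
go(.543,-.13,.020,90)
cap('side','side4');b=cap('wrist','wrist4')
s=cv2.imread('pics/side4.png')[150:270,190:350];w=cv2.imread('pics/wrist4.png')[190:300,215:365]
cv2.imwrite('pics/c4.png',np.hstack([cv2.resize(s,(400,300)),cv2.resize(w,(400,300))]))
```

```text
t 3.8333 pos [ 0.5443 -0.1159  0.022 ] head 89.87 tilt 0.36 F [-0.9 -0.   0.6] w 0.113 | delta [-1.41 -0.12  0.2 ] turn -0.1
```

View pics/c4.png

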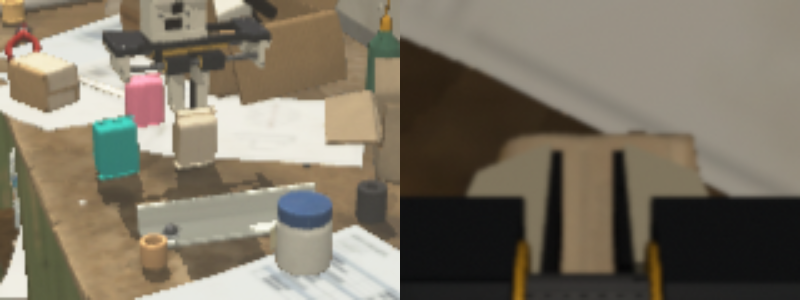

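The carton is tilting: in the side view its base edge hasn't moved and its upper end has gone forward. Continuing.

>>> arm_command(deltas=[{"xyz": [-0.5,0,0],"turn": 0,"jaw": 226},{"xyz": [-0.9,0,0],"turn": 0,"jaw": 226},{"xyz": [-1.3,0,0],"turn": 0,"jaw": 226},{"xyz": [-1.7,0,0],"turn": 0,"jaw": 226},{"xyz": [-2.1,0,0],"turn": 0,"jaw": 226}])

```text
clock: 4.35
position: [0.5439, -0.1377, 0.0216]
ee_rot: [-2.221, -2.215, 0.008]
force: [0.5, 0.4, -0.1]
width: 0.115
```

Run:
```python
from h import *
go(.543,-.13,.020,90)
cap('side','side5');b=cap('wrist','wrist5')
s=cv2.imread('pics/side5.png')[150:270,190:350];w=cv2.imread('pics/wrist5.png')[190:300,215:365]
cv2.imwrite('pics/c5.png',np.hstack([cv2.resize(s,(400,300)),cv2.resize(w,(400,300))]))
```

```text
t 4.35 pos [ 0.5439 -0.1377  0.0216] head 89.84 tilt 0.4 F [ 0.5  0.4 -0.1] w 0.115 | delta [ 0.77 -0.09  0.16] turn -0.2
```

View pics/c5.png

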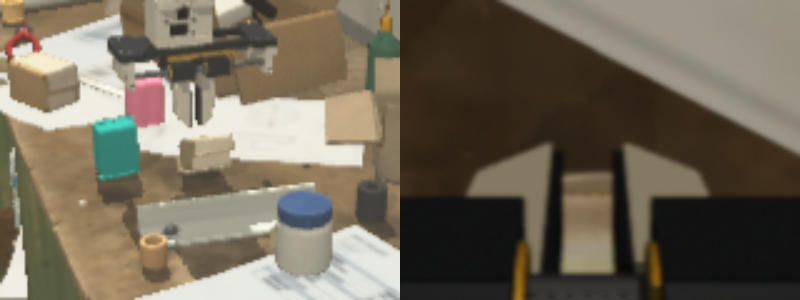

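It has fallen flat on its base. Back off and measure.

>>> arm_command(deltas=[{"xyz": [1.3,0,0],"turn": 0,"jaw": 226},{"xyz": [2.6,0,0],"turn": 0,"jaw": 226},{"xyz": [3.4,0,0],"turn": 0,"jaw": 226},{"xyz": [3.4,0,0],"turn": 0,"jaw": 226}])

```text
clock: 4.78
position: [0.5442, -0.1001, 0.0218]
ee_rot: [-2.217, -2.219, 0.006]
force: [-0.1, 0.5, -0.0]
width: 0.118
```

```bash
cat >> h.py <<'E'
def carton(n,g,zlo=.03,zhi=.047,cy=-.19):
    P=pts(g);Q=P.reshape(-1,3);k=(Q[:,2]>zlo)&(Q[:,2]<zhi)&(abs(Q[:,0]-.541)<.045)&(abs(Q[:,1]-cy)<.055);q=Q[k]
    M=k.reshape(P.shape[:2]).astype(np.uint8);nn,lab,st,_=cv2.connectedComponentsWithStats(M);i=1+np.argmax(st[1:,4]);q=P[lab==i]
    r=cv2.minAreaRect((q[:,:2]*1000).astype(np.float32));pc=np.percentile(q,[1,50,99],axis=0)
    print(n,len(q),np.round(r[0],1),np.round(r[1],1),round(r[2],1),pc.round(4).tolist())
E
python3 - <<'E'
from h import *
go(.543,-.13,-.022,94.4-4.4)
for n in('side','top','wrist'): carton(n,cap(n,n+'6'))
s=cv2.imread('pics/side6.png')[150:270,190:350];w=cv2.imread('pics/top6.png')[180:270,210:330]
cv2.imwrite('pics/c6.png',np.hstack([cv2.resize(s,(400,300)),cv2.resize(w,(400,300))]))
E
```

```text
t 4.7833 pos [ 0.5442 -0.1001  0.0218] head 90.05 tilt 0.38 F [-0.1  0.5 -0. ] w 0.118 | delta [-2.99 -0.09  4.38] turn 0.0
side 214 [ 546.3 -190. ] [52.8 66.3] 1.8 [[0.5204, -0.2224, 0.0301], [0.5433, -0.2002, 0.0395], [0.5714, -0.16, 0.0428]]
top 390 [ 544.1 -190.5] [60.1 52.5] 89.8 [[0.5182, -0.2204, 0.0309], [0.5436, -0.1919, 0.0373], [0.5696, -0.1606, 0.0452]]
wrist 892 [ 544.5 -166.9] [23.9 19.4] 1.2 [[0.5329, -0.1756, 0.0317], [0.5443, -0.1657, 0.0382], [0.5565, -0.1576, 0.0398]]
```

View pics/c6.png

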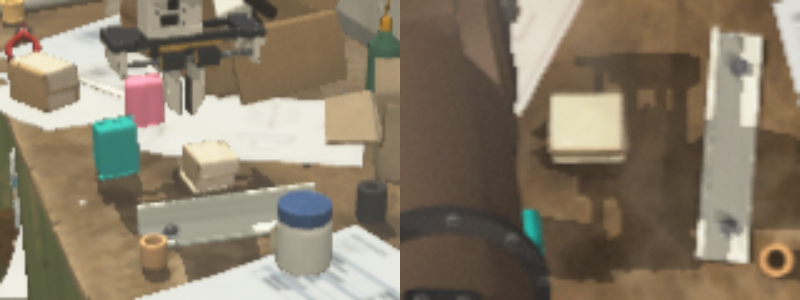

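The carton lies on its base: x ≈ 0.545, y from about −0.158 to −0.224, top at z ≈ 0.038, and about 67 mm still to the fence. I lower the fingers and turn them parallel to the fence.

>>> arm_command(deltas=[{"xyz": [0.4,0.1,1.2],"turn": 1.5,"jaw": 226},{"xyz": [0.4,0.1,2.4],"turn": 3,"jaw": 226},{"xyz": [0.4,0.1,3.4],"turn": 4.4,"jaw": 226},{"xyz": [0.4,0.1,4.0],"turn": 4.4,"jaw": 226},{"xyz": [0.4,0.1,4.0],"turn": 4.4,"jaw": 226}])

```text
clock: 5.35
position: [0.5438, -0.1005, -0.0196]
ee_rot: [-2.304, -2.128, 0.012]
force: [-0.5, 1.2, -0.2]
width: 0.116
```

Run:
```python
from h import *
go(.54,-.2136,-.018,85.6)
b=cap('wrist','wrist7');cap('side','side7');P=pts(b)
for r in (246,250,254,258): print(r,[tuple(int(v) for v in P[r,c]*1000) for c in (255,265,275,285,300,310,320)])
s=cv2.imread('pics/side7.png')[150:270,190:350];w=cv2.imread('pics/wrist7.png')[190:300,215:365]
cv2.imwrite('pics/c7.png',np.hstack([cv2.resize(s,(400,300)),cv2.resize(w,(400,300))]))
```

```text
t 5.35 pos [ 0.5438 -0.1005 -0.0196] head 85.45 tilt 0.53 F [-0.5  1.2 -0.2] w 0.116 | delta [-11.3    0.52  -0.14] turn -0.1
246 [(527, -93, 2), (534, -88, 15), (540, -89, 13), (545, -94, 3), (553, -89, 16), (559, -96, 2), (565, -96, 2)]
250 [(530, -88, 20), (535, -88, 21), (540, -92, 12), (545, -97, 2), (553, -89, 20), (559, -90, 20), (565, -99, 2)]
254 [(530, -87, 26), (535, -88, 24), (539, -93, 14), (544, -100, 2), (553, -89, 26), (558, -90, 25), (563, -90, 25)]
258 [(530, -88, 29), (536, -88, 29), (539, -95, 15), (544, -102, 2), (553, -89, 29), (558, -89, 30), (563, -90, 29)]
```

View pics/c7.png

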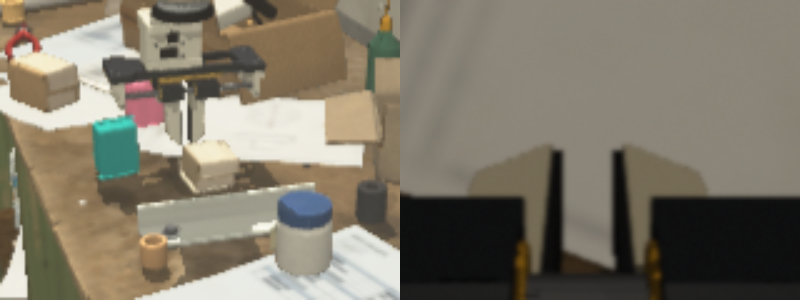

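>>> arm_command(deltas=[{"xyz": [-2.0,0,0],"turn": 0,"jaw": 226},{"xyz": [-3.6,0,0],"turn": 0,"jaw": 226},{"xyz": [-4.4,0,0],"turn": 0,"jaw": 226},{"xyz": [-4.8,0,0],"turn": 0,"jaw": 226},{"xyz": [-5.3,0,0],"turn": 0,"jaw": 226}])

```text
clock: 5.87
position: [0.5412, -0.1527, -0.0177]
ee_rot: [-2.305, -2.13, 0.007]
force: [0.8, 1.7, 1.4]
width: 0.112
```

>>> arm_command(deltas=[{"xyz": [-0.7,0,0],"turn": 0,"jaw": 226},{"xyz": [-1.4,0,0],"turn": 0,"jaw": 226},{"xyz": [-2.1,0,0],"turn": 0,"jaw": 226},{"xyz": [-2.8,0,0],"turn": 0,"jaw": 226},{"xyz": [-3.5,0,0],"turn": 0,"jaw": 226}])

```text
clock: 6.28
position: [0.5384, -0.1881, -0.0176]
ee_rot: [-2.304, -2.13, 0.007]
force: [-0.1, 1.5, 1.1]
width: 0.112
```

Run:
```python
from h import *
go(.54,-.2136,-.018,85.6)
for n in('side','top'): carton(n,cap(n,n+'8'),.033,.047,-.225)
s=cv2.imread('pics/side8.png')[150:270,190:350];w=cv2.imread('pics/top8.png')[180:270,210:330]
cv2.imwrite('pics/c8.png',np.hstack([cv2.resize(s,(400,300)),cv2.resize(w,(400,300))]))
```

```text
t 6.2833 pos [ 0.5384 -0.1881 -0.0176] head 85.49 tilt 0.33 F [-0.1  1.5  1.1] w 0.112 | delta [-2.53  0.36  0.04] turn -0.1
side 263 [ 539.  -223.1] [86.2 52. ] 87.1 [[0.513, -0.2648, 0.0333], [0.5381, -0.2319, 0.0399], [0.5645, -0.1816, 0.0466]]
top 142 [ 536.4 -253.2] [25.7 49.1] 89.8 [[0.5119, -0.2661, 0.0333], [0.5368, -0.2545, 0.0379], [0.5607, -0.2404, 0.0451]]
```

View pics/c8.png

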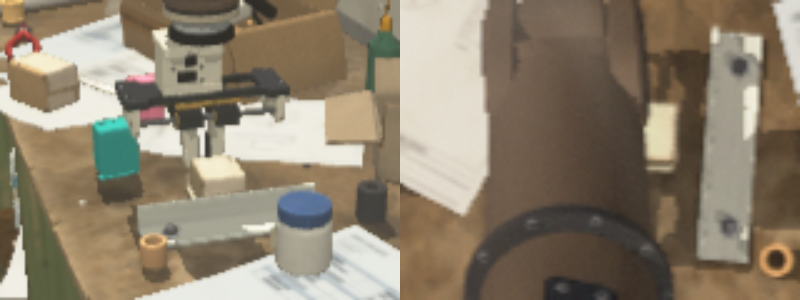

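About 25 mm remain. Continuing, slower near the fence.

>>> arm_command(deltas=[{"xyz": [-0.5,0,0],"turn": 0,"jaw": 226},{"xyz": [-1.0,0,0],"turn": 0,"jaw": 226},{"xyz": [-1.4,0,0],"turn": 0,"jaw": 226},{"xyz": [-1.8,0,0],"turn": 0,"jaw": 226},{"xyz": [-2.1,0,0],"turn": 0,"jaw": 226}])

```text
clock: 6.8
position: [0.5362, -0.2111, -0.0178]
ee_rot: [-2.307, -2.127, 0.009]
force: [-0.6, 1.3, -1.1]
width: 0.11
```

>>> arm_command(deltas=[{"xyz": [-0.1,0,0],"turn": 0,"jaw": 226},{"xyz": [-0.2,0,0],"turn": 0,"jaw": 226},{"xyz": [-0.3,0,0],"turn": 0,"jaw": 226}])

```text
clock: 7.05
position: [0.536, -0.2122, -0.0177]
ee_rot: [-2.305, -2.128, 0.007]
force: [-0.4, 8.8, 4.2]
width: 0.118
```

>>> arm_command(deltas=[{"xyz": [-0.15,0,0],"turn": 0,"jaw": 226},{"xyz": [-0.3,0,0],"turn": 0,"jaw": 226}])

```text
clock: 7.22
position: [0.5358, -0.2121, -0.0177]
ee_rot: [-2.301, -2.129, 0.004]
force: [-1.9, 13.1, 4.6]
width: 0.116
```

The push has stopped at y = −0.212 (predicted −0.2136) with 13 N building up, so the end is on the fence. Backing off and checking.

>>> arm_command(deltas=[{"xyz": [0.2,0,0],"turn": 0,"jaw": 226},{"xyz": [0.8,0,0],"turn": 0,"jaw": 226},{"xyz": [2.0,0,0],"turn": 0,"jaw": 226},{"xyz": [3.5,0,-1],"turn": 0,"jaw": 226},{"xyz": [3.5,0,-4],"turn": 0,"jaw": 226}])

```text
clock: 7.63
position: [0.5366, -0.1719, 0.0201]
ee_rot: [-2.291, -2.129, 0.007]
force: [0.1, 0.9, 0.8]
width: 0.113
```

>>> arm_command(deltas=[{"xyz": [1,0,-4],"turn": 0,"jaw": 226},{"xyz": [2,0,-8],"turn": 0,"jaw": 226},{"xyz": [3,0,-11],"turn": 0,"jaw": 226},{"xyz": [5,0,-14],"turn": 0,"jaw": 226},{"xyz": [8,0,-16],"turn": 0,"jaw": 226}])

```text
clock: 8.05
position: [0.5453, -0.0936, 0.1845]
ee_rot: [-2.297, -2.128, 0.005]
force: [0.8, 0.2, -0.2]
width: 0.115
```

Run:
```python
from h import *
go(.54,-.1,.2,85.6)
for n in('side','top','wrist'): carton(n,cap(n,n+'9'),.034,.047,-.255)
s=cv2.imread('pics/side9.png')[165:255,225:345];w=cv2.imread('pics/top9.png')[180:270,230:350]
cv2.imwrite('pics/c9.png',np.hstack([cv2.resize(s,(400,300)),cv2.resize(w,(400,300))]))
```

```text
t 8.05 pos [ 0.5453 -0.0936  0.1845] head 85.64 tilt 0.61 F [ 0.8  0.2 -0.2] w 0.115 | delta [-0.67 -0.49 -1.55] turn 0.0
side 233 [ 534.4 -261.6] [71.6 66.9] 85.5 [[0.5051, -0.2977, 0.0341], [0.5356, -0.267, 0.0397], [0.5626, -0.227, 0.0427]]
top 329 [ 535.2 -256.8] [61.5 50.3] 85.7 [[0.5096, -0.2861, 0.0341], [0.5351, -0.2574, 0.0383], [0.5607, -0.2262, 0.0447]]
wrist 465 [ 534.6 -271.9] [29.  43.4] 86.1 [[0.5136, -0.2852, 0.0363], [0.5346, -0.2729, 0.0387], [0.5554, -0.2581, 0.0406]]
```

View pics/c9.png

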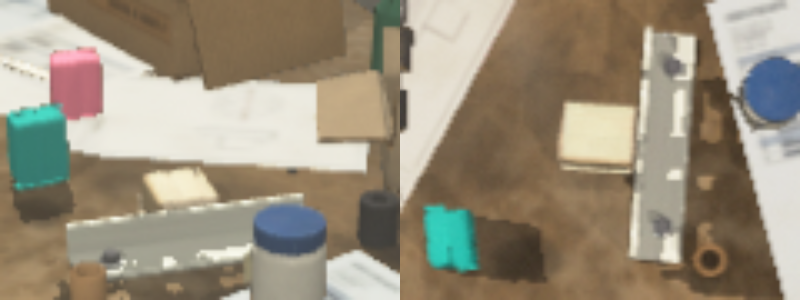

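View pics/top9.png

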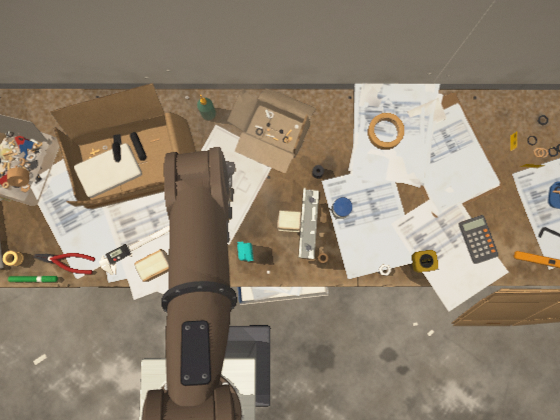

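The carton's yaw (−4.3°) matches the fence (−4.35°), and in the top view its end touches the fence line at about (300,222). One close check for a gap, and of the bystanders.

Run:
```python
from h import *
w=cv2.imread('pics/wrist9.png');t=cv2.imread('pics/top9.png')[205:240,270:317]
g=dict(np.load('wrist9.npz'));T=np.linalg.inv(g['cam_to_world']);K=g['camera_matrix']
c=T@[.535,-.28,.03,1];u=K[0,2]-K[0,0]*c[0]/c[2];v=K[1,2]+K[1,1]*c[1]/c[2];print(u,v)
u,v=int(u),int(v);a=w[max(0,v-40):v+40,u-53:u+53]
cv2.imwrite('pics/c10.png',np.hstack([cv2.resize(a,(400,300),interpolation=cv2.INTER_CUBIC),cv2.resize(t,(400,300),interpolation=cv2.INTER_CUBIC)]))
a=dict(np.load('top0.npz'));b=dict(np.load('top9.npz'))
for n,(r0,r1,c0,c1,lo,hi) in dict(turq=(235,270,232,262,.03,.1),fence=(180,265,298,308,.024,.045),bush=(250,267,313,330,.015,.045),roller=(160,180,308,330,.02,.06),jar=(190,220,325,358,.055,.09),big=(240,290,130,166,.04,.09),tape=(245,275,410,442,.02,.06),nut=(260,280,376,396,.008,.03)).items():
    o=[]
    for G in(a,b):
        P=pts(G)[r0:r1,c0:c1].reshape(-1,3);q=P[(P[:,2]>lo)&(P[:,2]<hi)];o.append((q.mean(0)*1000).round(1).tolist()[:2])
    print(n,o)
# leading edge vs fence, side depth seen between carton top and fence
P=pts(b)
for r in (216,221,226): print(r,[tuple(int(x) for x in P[r,c]*1000)[1:] for c in range(294,306)])
```

```text
285.2131125721346 328.3856653907124
turq [[445.3, -132.7], [445.3, -132.7]]
fence [[528.6, -293.2], [530.5, -291.5]]
bush [[428.5, -351.1], [428.4, -350.7]]
roller [[678.1, -339.6], [678.0, -339.6]]
jar [[568.5, -405.3], [568.7, -405.3]]
big [[407.0, 124.3], [406.9, 124.5]]
tape [[418.6, -641.1], [418.6, -640.9]]
nut [[395.8, -527.9], [395.0, -528.7]]
216 [(-271, 41), (-274, 33), (-277, 38), (-280, 39), (-283, 39), (-285, 41), (-288, 33), (-291, 29), (-294, 31), (-297, 30), (-301, 0), (-304, 8)]
221 [(-271, 39), (-274, 37), (-277, 34), (-280, 40), (-283, 38), (-286, 29), (-289, 21), (-291, 28), (-294, 40), (-298, 7), (-301, 12), (-304, 4)]
226 [(-271, 32), (-274, 39), (-277, 40), (-280, 33), (-282, 44), (-285, 39), (-289, 23), (-291, 32), (-294, 33), (-298, 4), (-301, 8), (-304, 7)]
```

View pics/c10.png

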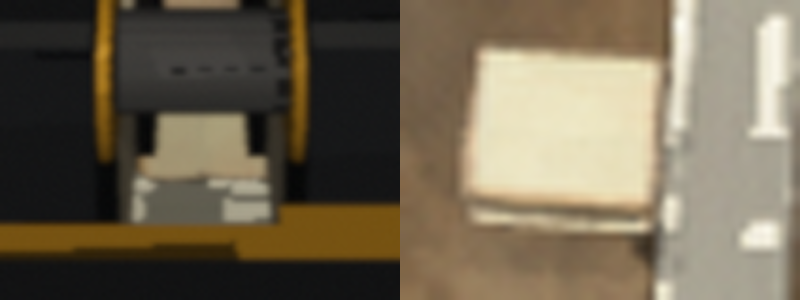

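Run:
```python
from h import *
from cell import sign_off
for n in('side0','side9'):
    h=cv2.cvtColor(cv2.imread(f'pics/{n}.png'),cv2.COLOR_BGR2HSV);m=cv2.inRange(h,(160,90,120),(179,255,255));ys,xs=np.where(m);k=(abs(xs-248)<15)&(abs(ys-189)<18);print(n,xs[k].mean(),ys[k].mean(),k.sum())
print(sign_off())
```

```text
side0 247.6060606060606 190.51082251082252 231
side9 247.63675213675214 190.3846153846154 234
the job is handed in; nothing more can be done
None
```

The small carton has been tipped onto its base and pushed along the bench until its leading end met the fence. It was never gripped or lifted. I backed the fingers clear and handed the job in at about 8.2 s.

**Last checks**
- **Flush:** the carton lies with its top at z ≈ 0.038 m and its yaw matches the fence (−4.3° against −4.35°). The push stalled at 13 N within 2 mm of the predicted position. The depth points put its leading end within about 1 to 2 mm of the face, which is as fine as the cameras resolve, and I saw no gap.
- **Everything else:** the jar, roller, bush, tape measure, nut, big carton and both look-alikes show no movement beyond about 1 mm of measurement noise. The fence's measured point differed by 2 mm, but it is bolted down and the carton now overlaps that patch.

**What disagreed**
- **Finger height:** the real finger ends sat about 33 mm higher than the reported TCP. My first push therefore passed over the carton without touching it. I corrected the height from the camera depth.
- **Carton position:** the cameras differed by about 5 mm on the carton's x position at the start, so I used a middle value.

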